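# Nest the test cups and show the underside to the camera

### The job

Make up the nest of test cups on the desk: stand the middle (silver) cup in the large (blue) one first, then the small (brass) cup in the middle one. Then grip the large cup, lift the whole nest and show its underside to the little inspection camera: base centred in front of the lens and square to it, about 12 cm away, with the mouths away from the lens. Finish holding it still there, without putting it down or letting go; do not touch the camera and leave everything else on the desk where it is.

Things in the scene. Friction and masses are not known exactly. Their poses are not given: they have to be found in the camera images.
- large_cup: Large blue straight round metal cup, 66 mm outside diameter, 44 mm high, wall 3 mm, floor 4 mm; upright, empty. Origin: centre of its underside; z up out of its mouth. Inside diameter 60 mm. Its underside carries the white identification disc that the camera must see. 0.14 kg as a rule.
- middle_cup: Middle silver straight round metal cup, 52 mm outside diameter, 58 mm high, wall 3 mm, floor 4 mm; upright, empty. Origin: centre of its underside; z up out of its mouth. Inside diameter 46 mm. 4 mm play all round in the large cup; seated there it is 4 mm above the large cup's underside and stands 18 mm proud of its rim. 0.10 kg as a rule.
- small_cup: Small brass-coloured straight round metal cup, 38 mm outside diameter, 72 mm high, wall 3 mm, floor 4 mm; upright, empty. Origin: centre of its underside; z up out of its mouth. 4 mm play all round in the middle cup; seated there it is 4 mm above the middle cup's underside and stands 18 mm proud of its rim. 0.07 kg as a rule.
- camera: Fixed stand of the inspection camera: dark base plate 110x100x10 mm with two aluminium cheeks, 90 mm high. Origin: on the desk under the plate. At yaw 0 the camera looks towards -x and up; yaw differs from run to run.
- camera_head: Fixed grey camera head, lens 118 mm above the desk. Origin: centre of the lens front. z points out along the line of sight, 55 degrees above the horizontal, roughly towards the robot; x, y lie across it. Wanted: the centre of the large cup's underside 120 mm out along +z, the cup's z axis the same way as this z (the nest leans 35 degrees from upright, mouths away from the lens).
- detector_a: first teal gas detector, 205x99x58 mm, lying on the desk. Bystander.
- detector_b: second teal gas detector, 205x99x58 mm, lying on the desk. Bystander.
- clear_tape: roll of tan adhesive tape, 96 mm across, 48 mm high. Bystander.
- keys: small bunch of keys with a blue tag, 101x122x8 mm. Bystander.
- marker_pen: black marker pen, 138 mm long, 12 mm thick. Bystander.
- thread_tape: small blue-and-white reel of thread tape, 54 mm across, 15 mm high. Bystander.
- ball_pen: red ball pen, 145 mm long, 9 mm thick. Bystander.

How it is judged:
By the outcome, as a careful person would: the job done as asked, in the order asked, and still so for the second after the job is handed in, while the arm keeps its last pose, push and grip.
It also fails if it takes over 72 s, if anything falls off the work surface, if the arm or the gripper's body presses on something with over 40 N, if the wrist force passes 120 N, or if a joint passes its speed limit or range.

### The arm

A 6-joint arm with a two-finger parallel gripper is mounted at the origin on a cart in front of the work surface, level with it; the furniture and walls round the work are solid. World frame = base frame: x ahead of the robot, y to its left, z up, the work surface at z = 0. Lengths are in mm, angles in degrees, forces in N, time in s.
With the tool pointing down it reaches from about 300 to 850 mm from the base axis. Payload 4.2 kg.
Tool frame: the origin (TCP) lies midway between the tips of the shut fingers; the grasp point (between the pads) lies 19 mm behind it; z points along the fingers, y is the line along which they close (so a half turn about z gives the same grasp; the last joint's range is limited). The gripper opens to 91 mm and grips with 3 to 60 N. Pads are 32 mm wide; open, the fingers measure 118 mm over their backs; the gripper's body (76 mm by 178 mm) begins 60 mm behind the grasp point.
Start: joints at [66.177, 18.312, 89.639, -0, 72.044, -1.146], TCP at [221.693, 530.561, 213.976] pointing down, gripper open.
Joint ranges: [-177.97, 177.97], [-48.28, 115.42], [12.27, 149.76], [-77.06, 257.06], [2.81, 150.46], [-146.56, 146.56]. Speed limits (degrees/s): [147.25, 147.25, 180, 180, 180, 180].

### API

Orientations are given as [roll, pitch, yaw] about the fixed x, y, z axes, in that order (R = Rz(yaw) Ry(pitch) Rx(roll)).
In Python, from workcell import env gives the robot as it stands.
- The arm moves only by the shell command python3 -m jog 'ROWS' [FORCE]. ROWS is a JSON object of lists of equal length, an entry for each row: "jaw": the finger opening in mm, from 0 to 91.2; "slide": the shift along the tool's x, y, z in units of 30 mm (1.0 is 30 mm), a list of three; "spin": the turn about the tool's z in units of 8 degrees (1.0 is 8 degrees). In form: {"jaw": [jaw, ...], "slide": [[dx, dy, dz], ...], "spin": [spin, ...]}. A call has 1 to 10 rows; each row shifts and turns the commanded pose from where the row before left it, along the tool's axes as they then stand; what a row does not reach is not made up. A row lasts 1/10 s, in which the tool goes at most 50 mm and 8.59 degrees, less where a joint would pass 70% of its speed; a pose out of reach is approached as far as the arm can. A call is refused whole if a number of a shift passes 1 or a number of a turn 1, either way. A call with a gripper value outside its range is refused whole. The fingers move at their own pace and stop on an object; FORCE is the grip in N (left out, the last holds). Time passes only in rows, so rows that do not move let the fingers close. It gives the time, the measured TCP pose, the force, the opening and the grip force at its end, in the units of the state.
- env.state(): the state, without advancing time (a new reading comes with each control period).
- env.grab_frame(name): name is "scene" or "top" or "wrist"; returns the picture (420x560x3 uint8, red, green, blue); there is no depth.
- env.camera_model(name): a dict with "fx", "fy", "cx", "cy" (pixels), "camera_from_world" (4x4, takes a point from world to camera coordinates). Camera axes: x right, y up, looking along -z (the intrinsics and any distortion apply to the point x, -y, -z); pixel columns grow to the right and rows downward; lengths in mm; the calibration is good to about 2 mm. The wrist camera is an equidistant fisheye: a pixel r from the principal point sees the ray r / f radians off the axis. A picture is of the moment at which its call begins: read the wrist's pose just before it. camera_model takes no time and is no camera call; for the wrist camera it gives the pose at the moment of the call.
- env.job_done(): hands the job in; it is judged then, once.
The state is a dict: "time_s": time; "qpos": joint angles; "qvel": joint speeds; "effort": joint torques, N m; "ee_pos": TCP position; "ee_rot": TCP orientation; "force": force on the tool from outside, world axes, zero at the start; "torque": the same for the moment, N m; "gripper_width": finger opening in mm; "gripper_force": force on a finger pad.
Only numpy, scipy, OpenCV 4.12 (cv2) and the standard library are available. Lean on these libraries where they do the work, as an engineer would, in place of code of your own. Each camera call takes 0.05 s, during which the arm holds its last target. There are 200 camera calls.

## Working session

There is one attempt and no reset: what is moved stays moved. The work goes in short steps, Python scripts to look and compute and a shell command to move; the robot and the scene stay as the last step left them, time stands still between calls to the robot, and variables do not carry over. Pictures are saved under pics/ and viewed, at most 10 in all, crops included, and the job is handed in when it is done.

```bash
ls; mkdir -p pics; python3 - <<'E'
from workcell import env
import cv2,numpy as np
for n in("scene","top"):
    im=env.grab_frame(n); np.save(f"pics/{n}.npy",im)
    cv2.imwrite(f"pics/{n}0.png",im[:,:,::-1])
    m=env.camera_model(n); print(n,m)
a=[np.load(f"pics/{n}.npy") for n in("scene","top")]
s=env.state();print(s)
E
```

```text
pics
scene {'fx': 500.6770799490868, 'fy': 500.6770799490868, 'cx': 281.17173257681526, 'cy': 208.54535055182342, 'camera_from_world': array([[ 8.42636546e-01, -5.38023288e-01, -2.22394157e-02,
        -5.02770300e+02],
       [ 3.51178624e-01,  5.17758923e-01,  7.80127727e-01,
        -2.48882872e+02],
       [-4.08212229e-01, -6.65174141e-01,  6.25224869e-01,
        -1.60929838e+03],
       [ 0.00000000e+00,  0.00000000e+00,  0.00000000e+00,
         1.00000000e+00]])}
top {'fx': 542.5061312490126, 'fy': 542.5061312490126, 'cx': 278.006913585101, 'cy': 210.0000064018566, 'camera_from_world': array([[ 2.98355909e-02, -9.99511426e-01, -9.31378065e-03,
        -2.61812128e+01],
       [ 9.80527283e-01,  2.74569236e-02,  1.94454016e-01,
        -5.63645686e+02],
       [-1.94103283e-01, -1.49340665e-02,  9.80867417e-01,
        -1.60890348e+03],
       [ 0.00000000e+00,  0.00000000e+00,  0.00000000e+00,
         1.00000000e+00]])}
{'time_s': 0.1, 'qpos': array([ 6.61761809e+01,  1.83471313e+01,  8.96985500e+01, -1.06854489e-03,
        7.20453432e+01, -1.14631465e+00]), 'qvel': array([-0.00601556, -0.16584071, -0.06487532,  0.04554075, -0.00461512,
        0.06142842]), 'effort': array([-9.99013241e-05, -4.13334239e+01, -2.32509792e+01,  7.28477840e-02,
        4.22315940e-02, -6.30766931e-05]), 'ee_pos': array([221.51273542, 530.12749945, 213.21872497]), 'ee_rot': array([-1.79908973e+02, -8.05221626e-04,  1.57322825e+02]), 'force': array([-0.782457  ,  0.09561012, -0.25115443]), 'torque': array([-0.04890245, -0.043428  ,  0.02976015]), 'gripper_force': 0.0, 'gripper_width': 91.06280828974879}
```

View pics/scene0.png

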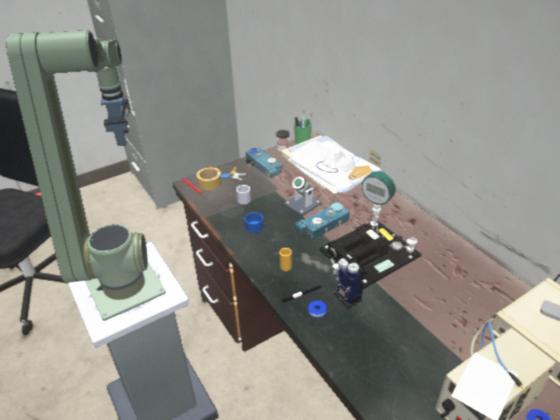

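View pics/top0.png

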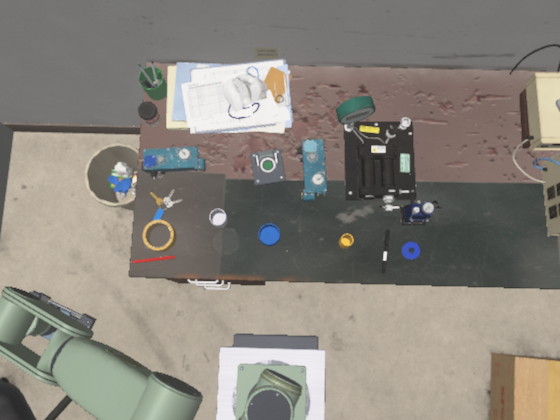

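The blue cup is at top (270,235) and scene (254,222). Silver is at top (218,217) and scene (244,194), and brass at top (346,240) and scene (286,259). The camera stand is at top (267,167) and scene (302,193), and the desk front edge is near top row 280. The moves can't tilt the tool, so I'll have to tip the nest inside the grip, for example over the desk's front edge. First I'll measure.

```bash
cat > h.py <<'E'
from workcell import env
import cv2,numpy as np
def ray(m,u,v):
    T=m["camera_from_world"];R,t=T[:3,:3],T[:3,3]
    a,b=(u-m["cx"])/m["fx"],(v-m["cy"])/m["fy"]
    if m.get("fish"):
        r=np.hypot(a,b);k=np.sin(r)/r if r>1e-9 else 1;d=np.array([a*k,-b*k,-np.cos(r)])
    else:d=np.array([a,-b,-1.])
    d=R.T@d;return -R.T@t,d/np.linalg.norm(d)
def plane(m,u,v,z):
    o,d=ray(m,u,v);return o+d*(z-o[2])/d[2]
def tri(r1,r2):
    A=[];b=[]
    for o,d in(r1,r2):
        P=np.eye(3)-np.outer(d,d);A.append(P);b.append(P@o)
    x=np.linalg.lstsq(np.vstack(A),np.hstack(b),rcond=None)[0]
    return x,[np.linalg.norm(P@(x-o)) for P,(o,d) in zip(A,(r1,r2))]
def cm(n):
    m=dict(env.camera_model(n));m["fish"]=n=="wrist";return m
def proj(m,p):
    T=m["camera_from_world"];c=T[:3,:3]@np.asarray(p,float)+T[:3,3];x,y,z=c[0],-c[1],-c[2]
    if m["fish"]:
        r=np.hypot(x,y);k=np.arctan2(r,z)/r
        return np.array([m["cx"]+m["fx"]*x*k,m["cy"]+m["fy"]*y*k])
    return np.array([m["cx"]+m["fx"]*x/z,m["cy"]+m["fy"]*y/z])
E
python3 - <<'E'
from h import *
guess={"blue":[(254,222),(270,235)],"silver":[(244,194),(218,217)],"brass":[(286,259),(346,240)]}
M={n:cm(n) for n in("scene","top")};I={n:np.load(f"pics/{n}.npy") for n in M}
def mask(n,c):
    h=cv2.cvtColor(I[n],cv2.COLOR_RGB2HSV)
    if c=="blue":k=cv2.inRange(h,(100,140,60),(125,255,255))
    if c=="silver":k=cv2.inRange(h,(0,0,105),(180,60,255))
    if c=="brass":k=cv2.inRange(h,(10,120,90),(28,255,255))
    return k
for c,g in guess.items():
    R=[]
    for n,p in zip(M,g):
        k=mask(n,c);_,L,S,C=cv2.connectedComponentsWithStats(k)
        ok=[i for i in range(1,len(S)) if S[i,4]>30]
        i=min(ok,key=lambda i:np.hypot(*(C[i]-p)))
        x,y,w,h,a=S[i];u=(x+w/2-.5,y+h/2-.5);R.append(ray(M[n],*u));print(c,n,S[i],C[i].round(1))
    x,e=tri(*R);print(c,x.round(1),np.round(e,1))
m=M["top"]
for u,v in [(240,282),(270,283),(300,284),(350,285)]:print("edge",plane(m,u,v,0).round(0))
# camera stand: lens
print("lens",tri(ray(M["scene"],299,184),ray(M["top"],268,166)))
s=cv2.resize(I["scene"][165:300,190:350],(800,600*135//120),interpolation=2)
t=I["top"][140:300,200:360]
cv2.imwrite("pics/crop1.png",np.hstack([cv2.resize(I["scene"][165:285,230:340],None,fx=3.6,fy=3.6,interpolation=2),cv2.resize(I["top"][140:300,240:310],None,fx=2.7,fy=2.7,interpolation=2)])[:,:,::-1])
E
```

```text
blue scene [245 213  18  19 298] [253.7 221.8]
blue top [259 223  21  22 362] [268.8 234. ]
blue [492.8  17.2  24.4] [2.6 2.6]
silver scene [255 152   7   6  31] [258.2 154.7]
silver top [209 208  18  20 291] [217.6 217.3]
silver [543.9 137.  220.4] [41.2 41.2]
brass scene [279 248  13  23 250] [285.2 258.7]
brass top [339 233  15  15 169] [345.9 240.2]
brass [ 476.4 -219.1   40.1] [3.3 3.3]
edge [345. 102.   0.]
edge [345.   9.   0.]
edge [344. -84.   0.]
edge [ 346. -238.    0.]
lens (array([689.79138527,  22.85804037, 108.20619049]), [np.float64(1.7711255396326044), np.float64(1.7711255396329073)])
```

View pics/crop1.png

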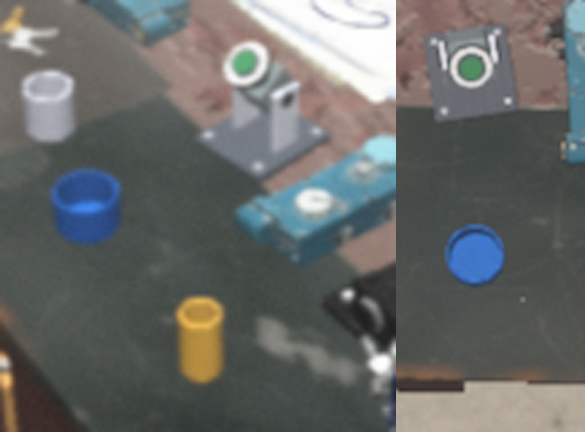

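The crop shows the lens's green disc at scene (298,182) and top (267,165), with the stand plate turned slightly. The brass and blue heights come out plausible. Next I'll compute silver, the lens and the plate yaw.

```bash
python3 - <<'E'
from h import *
M={n:cm(n) for n in("scene","top")};I={n:np.load(f"pics/{n}.npy") for n in M}
def comp(n,lo,hi,roi):
    x0,y0,x1,y1=roi
    h=cv2.cvtColor(I[n][y0:y1,x0:x1],cv2.COLOR_RGB2HSV);k=cv2.inRange(h,lo,hi)
    _,L,S,C=cv2.connectedComponentsWithStats(k);i=1+np.argmax(S[1:,4]);x,y,w,hh,a=S[i]
    print(n,S[i]);return (x+w/2-.5+x0,y+hh/2-.5+y0),C[i]+(x0,y0)
a,_=comp("scene",(100,0,125),(180,50,255),(233,180,254,208));b,_=comp("top",(0,0,120),(180,60,255),(203,202,234,232))
print("silver",tri(ray(M["scene"],*a),ray(M["top"],*b)),a,b)
_,a=comp("scene",(45,80,40),(85,255,255),(288,172,310,194));_,b=comp("top",(45,80,40),(85,255,255),(255,155,280,178))
print("lens",tri(ray(M["scene"],*a),ray(M["top"],*b)),a,b)
c=np.array([plane(M["top"],u,v,10) for u,v in[(251.9,154.8),(280.4,149.3),(284.8,178.9),(255.6,184.8)]])
print(c.round(0),c.mean(0));
for i in range(4):
    d=c[(i+1)%4]-c[i];print(np.linalg.norm(d).round(0),np.degrees(np.arctan2(d[1],d[0])).round(1))
E
```

```text
scene [  2   4  16  20 255]
top [  6   6  18  18 234]
silver (array([539.27562463, 178.90919131,  32.91053802]), [np.float64(3.657161207839579), np.float64(3.657161207839939)]) (np.float64(242.5), np.float64(193.5)) (np.float64(217.5), np.float64(216.5))
scene [ 7  8  6  5 23]
top [ 9  7  8  7 46]
lens (array([687.72850815,  25.25161477, 118.06105669]), [np.float64(1.0285350506815505), np.float64(1.0285350506822375)]) [297.43478261 181.91304348] [267.47826087 164.89130435]
[[752.  80.  10.]
 [773. -11.  10.]
 [675. -28.  10.]
 [653.  65.  10.]] [713.04005187  26.50774422  10.        ]
94.0 -77.1
99.0 -170.2
95.0 103.3
100.0 9.0
```

```bash
cat > go.py <<'E'
# usage: go.py x y z yaw : prints shift in tool axes (30 mm units) and spin (8 deg units) needed from the current pose
import sys
from h import *
from scipy.spatial.transform import Rotation as Ro
s=env.state();R=Ro.from_euler("xyz",s["ee_rot"],degrees=True).as_matrix()
t=np.array(list(map(float,sys.argv[1:4])));yaw=float(sys.argv[4])
print("slide",(R.T@(t-s["ee_pos"])/30).round(3),"spin",round(-((yaw-s["ee_rot"][2]+180)%360-180)/8,3),"t",s["time_s"])
E
python3 -m jog '{"jaw":[91,91,91,91,91,91,91,91,91,91],"slide":[[-0.95,-0.447,0],[-0.95,-0.447,0],[-0.95,-0.447,0],[-0.95,-0.447,0],[-0.95,-0.447,0],[-0.95,-0.447,0],[-0.95,-0.447,0],[-0.95,-0.447,0],[-0.95,-0.447,0],[-0.95,-0.447,0]],"spin":[0,0,0,0,0,0,0,0,0,0]}'
python3 -m jog '{"jaw":[91,91,91,91,91,91,91,91],"slide":[[-0.95,-0.447,0],[-0.95,-0.447,0],[-0.95,-0.447,0],[-0.95,-0.447,0],[-0.95,-0.447,0],[0,0,0],[0,0,0],[0,0,0]],"spin":[0,0,0,0,0,-0.95,-0.95,-0.94]}'
python3 go.py 539 179 180 180
```

```text
time_s: 1.1
ee_pos: [433.5, 295.8, 213.6]
ee_rot: [-180.0, -0.0, 157.3]
force: [0.0, -0.0, -0.3]
gripper_width: 91.0
gripper_force: 0.0
time_s: 1.9
ee_pos: [538.5, 179.7, 213.3]
ee_rot: [-180.0, -0.1, -179.7]
force: [1.2, -0.0, 0.5]
gripper_width: 90.8
gripper_force: 0.0
slide [-0.018 -0.022  1.111] spin 0.039 t 1.9
```

```bash
python3 - <<'E'
from h import *
m=cm("wrist");im=env.grab_frame("wrist");np.save("pics/w1.npy",im);np.save("pics/w1m.npy",m,allow_pickle=True)
cv2.imwrite("pics/w1.png",im[:,:,::-1])
T=m["camera_from_world"];print((-T[:3,:3].T@T[:3,3]).round(1),m["fx"],m["cx"],m["cy"])
print(proj(m,(539,179,58)),proj(m,(539,179,0)),proj(m,(688,25,118)),proj(m,(493,17,44)))
E
```

```text
[468.1 179.5 384.3] 325.19226210127806 278.1700999860364 212.35751063403728
[277.41145894 198.6687481 ] [277.52034458 188.41950236] [136.31869698 344.36599078] [132.75874507 156.20958093]
```

View pics/w1.png

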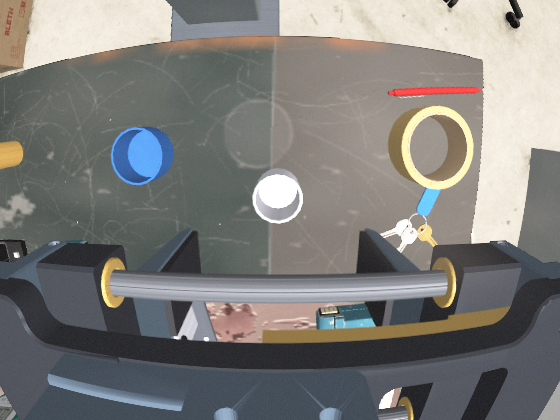

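The wrist view shows silver's rim around (278,195), blue at (142,156) and brass at the left edge (10,153); image up is −x. I'll fit the rim circles on their planes.

```bash
cat >> h.py <<'E'
def msk(im,c):
    h=cv2.cvtColor(im,cv2.COLOR_RGB2HSV)
    lo,hi={"blue":((100,140,60),(125,255,255)),"silver":((100,0,125),(180,60,255)),"silverw":((0,0,140),(180,70,255)),"brass":((10,120,90),(28,255,255)),"green":((45,80,40),(85,255,255))}[c]
    return cv2.inRange(h,lo,hi)
def rim(m,im,c,g,z,r0):
    """fit circle at height z to the outline side away from the camera; g = guess xy"""
    k=msk(im,c);cs,_=cv2.findContours(k,cv2.RETR_EXTERNAL,cv2.CHAIN_APPROX_NONE)
    p=proj(m,(*g,z));cs=[q for q in cs if cv2.contourArea(q)>60]
    q=min(cs,key=lambda q:np.hypot(*(q[:,0].mean(0)-p)))[:,0]
    q=cv2.convexHull(q)[:,0] if 0 else q
    P=np.array([plane(m,u,v,z)[:2] for u,v in q]);T=m["camera_from_world"];o=(-T[:3,:3].T@T[:3,3])[:2]
    ctr=np.array(g,float)
    for _ in range(8):
        w=(ctr-o)/np.linalg.norm(ctr-o);d=P-ctr;s=(d@w>0)&(abs(np.hypot(*d.T)-r0)<12)
        A=np.c_[2*P[s],np.ones(s.sum())];x=np.linalg.lstsq(A,(P[s]**2).sum(1),rcond=None)[0];ctr=x[:2]
    return ctr.round(1),round(float(np.sqrt(x[2]+ctr@ctr)),1),int(s.sum())
E
python3 - <<'E'
from h import *
im=np.load("pics/w1.npy");m=np.load("pics/w1m.npy",allow_pickle=True).item()
for dz in(-6,0,6):
    print(dz,"silver",rim(m,im,"silverw",(539,179),58+dz,26),"blue",rim(m,im,"blue",(493,17),44+dz,33))
E
python3 go.py 539 179 140 180
```

```text
-6 silver (array([0., 0.]), 0.0, 0) blue (array([493.3,  17.6]), 32.6, 75)
0 silver (array([0., 0.]), 0.0, 0) blue (array([492.9,  20.5]), 32.1, 75)
6 silver (array([0., 0.]), 0.0, 0) blue (array([492.4,  23.3]), 31.5, 75)
slide [-0.021 -0.025  2.446] spin 0.064 t 1.95
```

```bash
python3 -m jog '{"jaw":[91,91,91,91],"slide":[[0,0,0.8],[0,0,0.8],[0,0,0.8],[0,0,0]],"spin":[0,0,0,0]}'
python3 - <<'E'
from h import *
im=np.load("pics/w1.npy")
m2=cm("wrist");im2=env.grab_frame("wrist");np.save("pics/w2.npy",im2);np.save("pics/w2m.npy",m2,allow_pickle=True)
h=cv2.cvtColor(im,cv2.COLOR_RGB2HSV)
for v in(172,177,182,195,210,220,224,230):print(v,h[v,278].tolist(),end=' ')
for u in(240,246,252,256,260,300,304,308,315):print(u,h[195,u].tolist(),end=' ')
E
```

```text
time_s: 2.35
ee_pos: [536.0, 179.4, 138.6]
ee_rot: [-179.9, -0.4, 179.9]
force: [-0.6, -0.0, -0.2]
gripper_width: 90.8
gripper_force: 0.0
172 [120, 8, 164] 177 [0, 0, 255] 182 [0, 0, 255] 195 [0, 0, 255] 210 [115, 9, 163] 220 [130, 8, 197] 224 [17, 27, 130] 230 [18, 24, 129] 240 [77, 23, 98] 246 [70, 23, 99] 252 [102, 7, 179] 256 [120, 9, 207] 260 [150, 1, 255] 300 [0, 0, 255] 304 [15, 21, 144] 308 [13, 25, 141] 315 [21, 28, 145]
```

```bash
sed -i 's/"silverw":((0,0,140),(180,70,255))/"silverw":((0,0,145),(180,14,255))/' h.py; python3 - <<'E'
from h import *
for n in(1,2):
    im=np.load(f"pics/w{n}.npy");m=np.load(f"pics/w{n}m.npy",allow_pickle=True).item()
    for dz in(-6,0,6):
        print(n,dz,"silver",rim(m,im,"silverw",(539,179),58+dz,26),"blue",rim(m,im,"blue",(493,17),44+dz,33))
E
python3 go.py 541 179 70 180
```

```text
1 -6 silver (array([540.4, 178.8]), 26.2, 69) blue (array([493.3,  17.6]), 32.6, 75)
1 0 silver (array([539.1, 178.8]), 25.7, 69) blue (array([492.9,  20.5]), 32.1, 75)
1 6 silver (array([537.7, 178.8]), 25.2, 69) blue (array([492.4,  23.3]), 31.5, 75)
2 -6 silver (array([541. , 178.7]), 26.3, 87) blue (array([493.5,  16.9]), 32.8, 90)
2 0 silver (array([539.2, 178.8]), 25.7, 87) blue (array([492.9,  20.5]), 32.1, 90)
2 6 silver (array([537.5, 178.8]), 25.0, 87) blue (array([492.3,  24.1]), 31.4, 90)
slide [-0.128 -0.026  2.352] spin -0.004 t 2.4
```

```bash
python3 -m jog '{"jaw":[91,91,91,91,91,91],"slide":[[0,0,0.8],[0,0,0.8],[0,0,0.7],[0,0,0.5],[0,0,0.25],[0,0,0]],"spin":[0,0,0,0,0,0]}'
python3 go.py 539.2 178.8 44 180
```

```text
time_s: 3.0
ee_pos: [538.8, 180.3, 50.7]
ee_rot: [180.0, 0.0, -180.0]
force: [-0.2, -0.3, -0.1]
gripper_width: 91.0
gripper_force: 0.0
slide [-0.012 -0.049  0.223] spin 0.002 t 3.0
```

```bash
python3 -m jog '{"jaw":[91,91,40,40,40,40,40,40,40],"slide":[[-0.012,-0.049,0.22],[0,0,0],[0,0,0],[0,0,0],[0,0,0],[0,0,0],[0,0,0],[0,0,0],[0,0,0]],"spin":[0,0,0,0,0,0,0,0,0]}' 20
python3 -m jog '{"jaw":[40,40,40,40,40,40],"slide":[[0,0,-0.3],[0,0,-0.7],[0,0,-0.8],[0,0,-0.6],[0,0,-0.1],[0,0,0]],"spin":[0,0,0,0,0,0]}'
python3 - <<'E'
from h import *
m=cm("wrist");im=env.grab_frame("wrist");s=env.state();print(s["ee_pos"].round(1),s["ee_rot"].round(2))
np.save("pics/w3.npy",im);np.save("pics/w3m.npy",m,allow_pickle=True);cv2.imwrite("pics/w3.png",im[:,:,::-1])
z=s["ee_pos"][2]+14
print(rim(m,im,"silverw",s["ee_pos"][:2],z,26),rim(m,im,"blue",(493,20.5),44,33))
E
python3 go.py 493 20.5 120 180
```

```text
time_s: 3.9
ee_pos: [539.0, 178.7, 43.9]
ee_rot: [180.0, 0.0, -180.0]
force: [0.2, -1.1, 0.4]
gripper_width: 51.4
gripper_force: 20.0
time_s: 4.5
ee_pos: [539.0, 178.7, 119.3]
ee_rot: [180.0, 0.1, -180.0]
force: [0.7, -0.4, -1.0]
gripper_width: 51.5
gripper_force: 20.0
[538.5 178.5 118.4] [-1.7999e+02 -4.0000e-02 -1.7996e+02]
(array([525.4, 178.9]), 24.7, 162) (array([492.9,  20.4]), 32.1, 94)
slide [ 1.52  -5.267 -0.05 ] spin 0.005 t 4.55
```

View pics/w3.png

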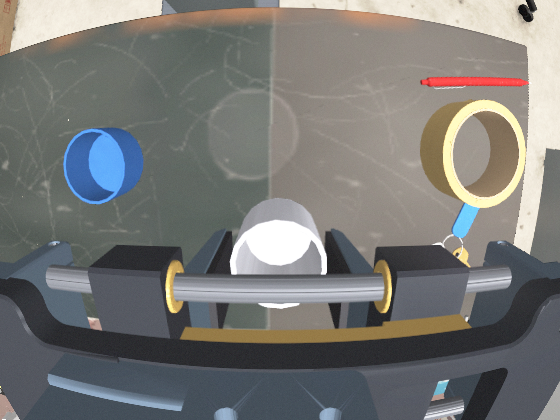

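The silver cup is held upright between the pads, with its rim centred at (279,265). Blue is unmoved at (104,165).

```bash
python3 -m jog '{"jaw":[40,40,40,40,40,40,40,40,40],"slide":[[0.25,-0.88,0],[0.25,-0.88,0],[0.25,-0.88,0],[0.25,-0.88,0],[0.25,-0.88,0],[0.25,-0.87,0],[0,0,0.5],[0,0,0],[0,0,0]],"spin":[0,0,0,0,0,0,0,0,0]}'
python3 - <<'E'
from h import *
m=cm("wrist");im=env.grab_frame("wrist");s=env.state();print(s["ee_pos"].round(1),s["ee_rot"].round(2))
print(rim(m,im,"blue",(493,20.5),44,33))
E
python3 go.py 492.9 20.4 48 180
```

```text
time_s: 5.45
ee_pos: [493.5, 20.7, 103.0]
ee_rot: [180.0, -0.1, -180.0]
force: [0.2, 0.8, -1.3]
gripper_width: 52.0
gripper_force: 20.0
[494.   20.9 103.5] [ 1.7999e+02 -6.0000e-02 -1.7993e+02]
(array([0., 0.]), 0.0, 0)
slide [ 0.035 -0.016  1.85 ] spin 0.008 t 5.5
```

Now lower it in steps and watch the force.

```bash
python3 -m jog '{"jaw":[40,40,40,40,40],"slide":[[0.02,-0.01,0.6],[0,0,0.6],[0,0,0.35],[0,0,0.15],[0,0,0]],"spin":[0,0,0,0,0]}'
python3 go.py 492.9 20.4 48 180
```

```text
time_s: 6.0
ee_pos: [493.4, 20.5, 52.6]
ee_rot: [180.0, -0.0, -179.9]
force: [0.1, -0.3, -0.6]
gripper_width: 51.8
gripper_force: 20.0
slide [ 0.018 -0.004  0.153] spin 0.009 t 6.0
```

```bash
python3 -m jog '{"jaw":[40,40,91,91,91,91,91],"slide":[[0,0,0.12],[0,0,0],[0,0,0],[0,0,0],[0,0,0],[0,0,0],[0,0,0]],"spin":[0,0,0,0,0,0,0]}'
python3 -m jog '{"jaw":[91,91,91,91,91,91],"slide":[[0,0,-0.5],[0,0,-0.9],[0,0,-0.9],[0,0,-0.9],[0,0,0],[0,0,0]],"spin":[0,0,0,0,0,0]}'
python3 - <<'E'
from h import *
m=cm("wrist");im=env.grab_frame("wrist");np.save("pics/w4.npy",im);cv2.imwrite("pics/w4.png",im[:,:,::-1])
print(rim(m,im,"blue",(493,20.5),44,33),rim(m,im,"silverw",(493,20.5),62,26),rim(m,im,"brass",(476,-219),72,19))
E
python3 go.py 476 -219 150 180
```

```text
time_s: 6.7
ee_pos: [493.6, 20.3, 49.4]
ee_rot: [180.0, 0.0, -180.0]
force: [-0.1, -0.5, 0.9]
gripper_width: 88.5
gripper_force: 0.0
time_s: 7.3
ee_pos: [493.4, 20.2, 145.4]
ee_rot: [180.0, 0.0, -180.0]
force: [0.2, 1.0, -0.5]
gripper_width: 90.9
gripper_force: 0.0
(array([495.8,  20.2]), 30.3, 89) (array([494.7,  20.6]), 24.8, 83) (array([ 476.9, -214.7]), 15.7, 38)
slide [ 0.565 -7.974 -0.183] spin 0.005 t 7.35
```

View pics/w4.png

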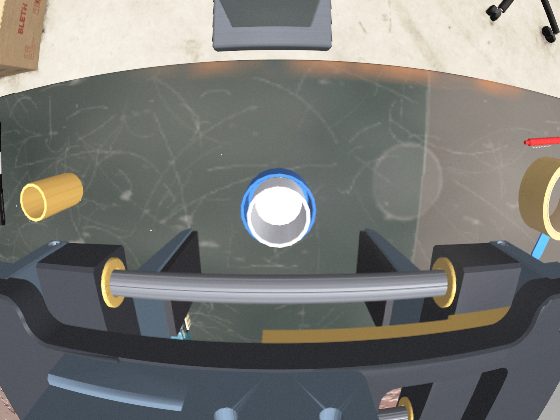

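Silver stands concentric in blue, around (278,208). Brass is at (50,198).

```bash
python3 -m jog '{"jaw":[91,91,91,91,91,91,91,91,91,91],"slide":[[0.06,-0.88,0],[0.06,-0.88,0],[0.06,-0.88,0],[0.06,-0.88,0],[0.06,-0.88,0],[0.06,-0.88,0],[0.06,-0.88,0],[0.06,-0.88,0],[0.06,-0.88,0],[0,0,0]],"spin":[0,0,0,0,0,0,0,0,0,0]}'
python3 - <<'E'
from h import *
m=cm("wrist");im=env.grab_frame("wrist");np.save("pics/w5.npy",im);np.save("pics/w5m.npy",m,allow_pickle=True)
for z in(66,72,78):print(rim(m,im,"brass",(476,-217),z,19),rim(m,im,"silverw",(493,20.5),62,26))
E
python3 go.py 476 -217 56 180
```

```text
time_s: 8.35
ee_pos: [476.6, -219.6, 143.5]
ee_rot: [180.0, -0.1, 179.9]
force: [-0.1, 0.5, -0.2]
gripper_width: 91.3
gripper_force: 0.0
(array([ 479.2, -215.1]), 16.0, 55) (array([493.7,  28.5]), 18.5, 47)
(array([ 477.4, -215.2]), 15.6, 55) (array([493.7,  28.5]), 18.5, 47)
(array([ 475.6, -215.3]), 15.2, 55) (array([493.7,  28.5]), 18.5, 47)
slide [0.008 0.028 2.919] spin -0.013 t 8.4
```

```bash
python3 -m jog '{"jaw":[91,91,91,91],"slide":[[-0.03,0.14,0.6],[0,0,0.6],[0,0,0.2],[0,0,0]],"spin":[0,0,0,0]}'
python3 - <<'E'
from h import *
m=cm("wrist");im=env.grab_frame("wrist");np.save("pics/w6.npy",im);cv2.imwrite("pics/w6.png",im[100:330,180:380,::-1])
for z in(66,72,78):print(rim(m,im,"brass",(477,-215.5),z,19))
E
python3 go.py 477.4 -215.2 57 180
```

```text
time_s: 8.8
ee_pos: [477.5, -212.0, 101.9]
ee_rot: [179.9, -0.2, -179.9]
force: [0.6, -0.3, 1.0]
gripper_width: 90.9
gripper_force: 0.0
(array([ 479.3, -215.3]), 16.2, 65)
(array([ 477.2, -215.2]), 15.7, 65)
(array([ 475.1, -215.2]), 15.2, 65)
slide [ 0.025 -0.093  1.529] spin 0.01 t 8.85
```

View pics/w6.png

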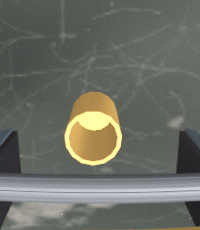

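The brass rim is clear at about (273,238) in the full frame, and the two wrist heights agree on z≈72 at (477.3,−215.2).

```bash
python3 -m jog '{"jaw":[91,91,91,91,91],"slide":[[0.02,-0.09,0.5],[0,0,0.5],[0,0,0.35],[0,0,0.15],[0,0,0]],"spin":[0,0,0,0,0]}'
python3 go.py 477.3 -215.2 57 180
python3 -m jog '{"jaw":[25,25,25,25,25,25,25,25],"slide":[[0,0,0],[0,0,0],[0,0,0],[0,0,0],[0,0,0],[0,0,0],[0,0,0],[0,0,0]],"spin":[0,0,0,0,0,0,0,0]}' 20
python3 go.py 477.3 -215.2 57 180
```

```text
time_s: 9.35
ee_pos: [477.7, -215.7, 58.1]
ee_rot: [180.0, -0.0, -180.0]
force: [-0.6, -0.5, 0.4]
gripper_width: 91.0
gripper_force: 0.0
slide [0.014 0.018 0.036] spin 0.006 t 9.35
time_s: 10.15
ee_pos: [477.7, -215.8, 58.2]
ee_rot: [180.0, 0.0, -180.0]
force: [0.2, 0.6, 0.1]
gripper_width: 37.8
gripper_force: 20.0
slide [0.015 0.02  0.041] spin 0.005 t 10.15
```

```bash
python3 -m jog '{"jaw":[25,25,25,25,25],"slide":[[0,0,-0.3],[0,0,-0.8],[0,0,-0.9],[0,0,-0.7],[0,0,0]],"spin":[0,0,0,0,0]}'
python3 go.py 494.3 20.4 138 180
```

```text
time_s: 10.65
ee_pos: [479.7, -216.8, 142.6]
ee_rot: [-179.8, 0.4, -180.0]
force: [-0.1, -0.5, -0.2]
gripper_width: 37.8
gripper_force: 20.0
slide [-0.49   7.907  0.132] spin 0.006 t 10.65
```

```bash
python3 -m jog '{"jaw":[25,25,25,25,25,25,25,25,25],"slide":[[-0.06,0.87,0],[-0.06,0.88,0],[-0.06,0.88,0],[-0.06,0.88,0],[-0.06,0.88,0],[-0.06,0.88,0],[-0.06,0.88,0],[-0.06,0.87,0],[-0.07,0.85,0]],"spin":[0,0,0,0,0,0,0,0,0]}'
python3 -m jog '{"jaw":[25,25,25],"slide":[[0,0,0],[0,0,0],[0,0,0]],"spin":[0,0,0]}'
python3 - <<'E'
from h import *
m=cm("wrist");im=env.grab_frame("wrist");np.save("pics/w7.npy",im);cv2.imwrite("pics/w7.png",im[100:330,180:380,::-1])
E
python3 go.py 494.3 20.4 66.5 180
```

```text
time_s: 11.55
ee_pos: [493.3, 21.3, 138.3]
ee_rot: [180.0, -0.1, -180.0]
force: [0.7, -0.4, -0.4]
gripper_width: 37.9
gripper_force: 20.0
time_s: 11.85
ee_pos: [493.7, 19.6, 138.8]
ee_rot: [-180.0, -0.1, -180.0]
force: [0.1, -1.0, -0.7]
gripper_width: 37.9
gripper_force: 20.0
slide [-0.019  0.033  2.414] spin -0.001 t 11.9
```

View pics/w7.png

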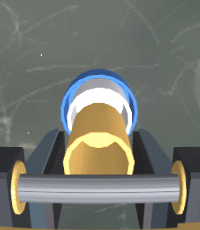

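Brass is held above the silver mouth at about crop (98,150), and the cups are in line. I'll lower it.

```bash
python3 -m jog '{"jaw":[25,25,25,25,25,25],"slide":[[-0.02,0.03,0.7],[0,0,0.8],[0,0,0.5],[0,0,0.2],[0,0,0.05],[0,0,0]],"spin":[0,0,0,0,0,0]}'
python3 go.py 494.3 20.4 66.5 180
```

```text
time_s: 12.5
ee_pos: [495.1, 20.8, 72.2]
ee_rot: [180.0, 0.1, -180.0]
force: [0.2, -0.1, -0.9]
gripper_width: 38.1
gripper_force: 20.0
slide [ 0.028 -0.013  0.188] spin 0.001 t 12.5
```

```bash
python3 -m jog '{"jaw":[25,25,25,91,91,91,91,91,91],"slide":[[0,0,0.09],[0,0,0.08],[0,0,0],[0,0,0],[0,0,0],[0,0,0],[0,0,0],[0,0,0],[0,0,0]],"spin":[0,0,0,0,0,0,0,0,0]}'
python3 -m jog '{"jaw":[91,91,91,91,91,91],"slide":[[0,0,-0.5],[0,0,-0.9],[0,0,-0.9],[0,0,-0.9],[0,0,0],[0,0,0]],"spin":[0,0,0,0,0,0]}'
python3 - <<'E'
from h import *
m=cm("wrist");im=env.grab_frame("wrist");np.save("pics/w8.npy",im);np.save("pics/w8m.npy",m,allow_pickle=True);cv2.imwrite("pics/w8.png",im[:,:,::-1])
for z in(38,44,50):print(rim(m,im,"blue",(493,20.5),z,33),rim(m,im,"silverw",(493,20.5),z+18,26),rim(m,im,"brass",(493,20.5),z+36,19))
E
python3 go.py 493.5 20.4 150 180
```

```text
time_s: 13.4
ee_pos: [494.7, 21.1, 66.7]
ee_rot: [180.0, 0.0, -180.0]
force: [-0.0, -0.1, -0.5]
gripper_width: 82.6
gripper_force: 0.0
time_s: 14.0
ee_pos: [494.6, 21.1, 162.7]
ee_rot: [180.0, 0.0, -180.0]
force: [-0.7, -0.2, -0.5]
gripper_width: 90.7
gripper_force: 0.0
(array([497.4,  20.2]), 30.8, 91) (array([497.8,  20.9]), 23.5, 110) (array([496. ,  21.9]), 15.9, 53)
(array([495.9,  20.2]), 30.2, 91) (array([496.2,  20.9]), 23.0, 110) (array([494.4,  21.8]), 15.5, 53)
(array([494.4,  20.2]), 29.6, 91) (array([494.6,  20.9]), 22.5, 110) (array([492.7,  21.8]), 15.1, 53)
slide [ 0.016 -0.024  0.396] spin 0.005 t 14.05
```

View pics/w8.png

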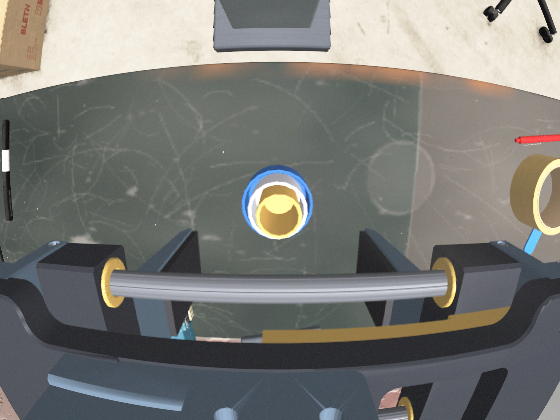

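The three cups are nested concentrically around (278,205). I'll turn the wrist to look at the stand up close for the lens and yaw.

```bash
for i in 1; do python3 -m jog '{"jaw":[91,91,91,91,91,91,91,91,91,91],"slide":[[0,0,0],[0,0,0],[0,0,0],[0,0,0],[0,0,0],[0,0,0],[0,0,0],[0,0,0],[0,0,0],[0,0,0]],"spin":[1,1,1,1,1,1,1,1,1,1]}' | tail -4 ; done
python3 -m jog '{"jaw":[91,91,91,91,91,91,91,91,91,91],"slide":[[0,0,0],[0,0,0],[0,0,0],[0,0,0],[0,0,0],[0,0,0],[0,0,0],[0,0,0],[0,0,0],[0,0,0]],"spin":[1,1,1,1,1,1,1,1,1,1]}'
python3 -m jog '{"jaw":[91,91,91,91,91],"slide":[[0,0,0],[0,0,0],[0,0,0],[0,0,0],[0,0,0]],"spin":[0.9,0.9,0.7,0,0]}'
python3 - <<'E'
from h import *
m=cm("wrist");im=env.grab_frame("wrist");np.save("pics/w9.npy",im);np.save("pics/w9m.npy",m,allow_pickle=True);cv2.imwrite("pics/w9.png",im[:,:,::-1])
k=msk(im,"green");_,L,S,C=cv2.connectedComponentsWithStats(k);print([(S[i].tolist(),C[i].round(1).tolist()) for i in range(1,len(S)) if S[i,4]>25],proj(m,(688,25,118)))
h=cv2.cvtColor(im,cv2.COLOR_RGB2HSV)
for c in[(653,65,10),(675,-28,10),(665,20,10)]:
    u=proj(m,c).round().astype(int);print(u,h[min(u[1],419),u[0]])
print(rim(m,im,"blue",(493,20.5),44,33),rim(m,im,"silverw",(493,20.5),62,26),rim(m,im,"brass",(493,20.5),80,19))
E
```

```text
ee_rot: [-179.8, -0.0, 99.7]
force: [0.2, 0.3, 0.6]
gripper_width: 91.3
gripper_force: 0.0
time_s: 16.05
ee_pos: [493.6, 21.1, 160.9]
ee_rot: [-179.9, 0.2, 19.7]
force: [-0.3, -0.2, -0.0]
gripper_width: 90.9
gripper_force: 0.0
time_s: 16.55
ee_pos: [494.0, 21.1, 161.6]
ee_rot: [-180.0, 0.1, 0.2]
force: [0.0, 0.3, 0.5]
gripper_width: 90.6
gripper_force: 0.0
[] [273.436799  -39.3432378]
[234  44] [111  22  82]
[328  24] [ 10  48 227]
[280  32] [109  23 188]
(array([0., 0.]), 0.0, 0) (array([494.2,  20.7]), 25.4, 81) (array([494. ,  21.9]), 15.0, 50)
```

```bash
python3 -m jog '{"jaw":[91,91,91,91,91,91],"slide":[[-1,0,-0.6],[-1,0,-0.6],[-1,0,-0.6],[-1,0,-0.6],[0,0,0],[0,0,0]],"spin":[0,0,0,0,0,0]}'
python3 - <<'E'
from h import *
m=cm("wrist");im=env.grab_frame("wrist");np.save("pics/w10.npy",im);np.save("pics/w10m.npy",m,allow_pickle=True);cv2.imwrite("pics/w10.png",im[:,:,::-1])
print(proj(m,(688,25,118)))
k=msk(im,"green");_,L,S,C=cv2.connectedComponentsWithStats(k);print([(S[i].tolist(),C[i].round(1).tolist()) for i in range(1,len(S)) if S[i,4]>25])
h=cv2.cvtColor(im,cv2.COLOR_RGB2HSV)
for c in[(653,65,10),(675,-28,10),(752,80,10),(773,-11,10),(665,20,10),(660,22,10),(640,20,0),(670,-10,10)]:
    u=proj(m,c).round().astype(int);print(u,h[min(u[1],419),u[0]])
print(rim(m,im,"blue",(494,20.5),44,33),rim(m,im,"silverw",(494,20.5),62,26),rim(m,im,"brass",(494,20.5),80,19))
E
```

```text
time_s: 17.2
ee_pos: [374.8, 21.1, 234.9]
ee_rot: [-180.0, -0.1, 0.1]
force: [0.8, -0.2, 1.2]
gripper_width: 91.0
gripper_force: 0.0
[274.7064562  -97.26942504]
[]
[244 -26] [107  59 100]
[317 -39] [108  51 100]
[235 -83] [  0   0 255]
[302 -94] [115   9 173]
[279 -34] [104  72  96]
[278 -31] [106  65 102]
[279 -15] [105  67  99]
[303 -37] [104  53  96]
(array([493.3,  20.2]), 31.8, 82) (array([494. ,  20.6]), 25.1, 66) (array([494.6,  21.7]), 15.4, 39)
```

```bash
python3 -m jog '{"jaw":[91,91,91,91,91,91,91,91,91],"slide":[[1,0,0],[1,0,0],[1,0,0],[1,0,0],[1,0,0],[1,0,0],[1,0,0],[0,0,0],[0,0,0]],"spin":[0,0,0,0,0,0,0,0,0]}'
python3 - <<'E'
from h import *
m=cm("wrist");im=env.grab_frame("wrist");np.save("pics/w11.npy",im);np.save("pics/w11m.npy",m,allow_pickle=True)
print(proj(m,(688,25,118)))
k=msk(im,"green");_,L,S,C=cv2.connectedComponentsWithStats(k);print([(S[i].tolist(),C[i].round(1).tolist()) for i in range(1,len(S)) if S[i,4]>25])
c=[(653,65,10),(675,-28,10),(773,-11,10),(752,80,10)];print([proj(m,p).round().tolist() for p in c])
u=proj(m,(688,25,60)).astype(int)
# picture: wrist crop around the stand
x0,y0=max(u[0]-200,0),max(u[1]-140,0);cv2.imwrite("pics/w11.png",cv2.resize(im[y0:y0+280,x0:x0+400],None,fx=2,fy=2,interpolation=2)[:,:,::-1]);print(x0,y0)
E
```

```text
time_s: 18.15
ee_pos: [584.9, 21.2, 232.5]
ee_rot: [-180.0, 0.2, 0.1]
force: [-0.2, -0.4, 0.5]
gripper_width: 91.3
gripper_force: 0.0
[274.06014484  93.47426198]
[([256, 79, 30, 26, 606], [270.3, 91.7])]
[[242.0, 132.0], [319.0, 114.0], [305.0, 35.0], [229.0, 52.0]]
74 0
```

```bash
python3 - <<'E'
from h import *
im=np.load("pics/w11.npy");m=np.load("pics/w11m.npy",allow_pickle=True).item();mt=cm("top");ms=cm("scene")
print("z118",plane(m,270.3,91.7,118))
rw=ray(m,270.3,91.7)
print(tri(rw,ray(mt,267.48,164.89)),tri(rw,ray(ms,297.43,181.91)))
def segs(m,im,roi,minl):
    x0,y0,x1,y1=roi;g=cv2.cvtColor(im[y0:y1,x0:x1],cv2.COLOR_RGB2GRAY)
    L=cv2.createLineSegmentDetector(1).detect(g)[0][:,0] 
    for s in L:
        a=plane(m,s[0]+x0,s[1]+y0,10);b=plane(m,s[2]+x0,s[3]+y0,10);d=b-a;l=np.linalg.norm(d)
        if l>minl:print(a[:2].round(0),b[:2].round(0),round(l),round((np.degrees(np.arctan2(d[1],d[0]))+45)%90-45,1))
segs(m,im,(190,0,370,170),32)
print("top");segs(mt,np.load("pics/top.npy"),(245,143,292,190),30)
E
```

```text
z118 [689.58842801  28.24137119 118.        ]
(array([690.41911372,  26.74543978, 111.65736184]), [np.float64(1.6535115477679012), np.float64(1.653511547767875)]) (array([689.43016629,  28.58948745, 115.10126409]), [np.float64(0.5523028824374249), np.float64(0.5523028824376331)])
[743.  78.] [708.  72.] 36 10.5
[721.  -5.] [758.   2.] 37 10.6
[757.  10.] [720.   4.] 37 9.8
[735.  62.] [743.  16.] 46 10.1
[710.  65.] [745.  72.] 36 11.0
[675. -25.] [675. -80.] 56 0.3
[805. -83.] [724. -89.] 81 4.0
[675. 116.] [675.  77.] 39 -0.1
[655.  70.] [672. -23.] 94 10.4
[716. -18.] [677. -25.] 39 10.5
[760.  67.] [725.  64.] 35 5.6
[770.  23.] [762.  69.] 47 10.4
[676. -22.] [774.  -4.] 100 10.3
[751.  17.] [743.  62.] 46 10.4
top
[747.  70.] [715.  65.] 33 9.2
[663.  29.] [674. -47.] 77 8.8
[657.  65.] [660.  29.] 36 5.2
[746. -18.] [680. -31.] 67 11.2
```

```bash
python3 -m jog '{"jaw":[91,91,91,91,91,91,91,91],"slide":[[-0.76,0.03,0],[-0.76,0,0],[-0.76,0,0],[-0.76,0,0],[0,0,0.9],[0,0,0.9],[0,0,0.9],[0,0,0]],"spin":[0,0,0,0,0,0,0,0]}'
python3 -m jog '{"jaw":[91,91],"slide":[[0,0,0],[0,0,0]],"spin":[0,0]}'
python3 go.py 493.8 20.3 10 0
```

```text
time_s: 19.0
ee_pos: [489.7, 20.2, 150.8]
ee_rot: [180.0, 0.5, 0.1]
force: [-0.8, 0.2, -0.1]
gripper_width: 91.0
gripper_force: 0.0
time_s: 19.2
ee_pos: [494.3, 20.3, 155.2]
ee_rot: [-180.0, -0.2, 0.0]
force: [0.1, -0.7, 0.4]
gripper_width: 90.8
gripper_force: 0.0
slide [-3.20e-02  1.00e-03  4.84e+00] spin 0.006 t 19.2
```

```bash
python3 -m jog '{"jaw":[91,91,91,91,91,91,91,91,91],"slide":[[0,0,0.8],[0,0,0.8],[0,0,0.8],[0,0,0.8],[0,0,0.6],[0,0,0.4],[0,0,0.2],[0,0,0],[0,0,0]],"spin":[0,0,0,0,0,0,0,0,0]}'
python3 go.py 493.8 20.3 10 0
```

```text
time_s: 20.1
ee_pos: [494.3, 20.3, 22.5]
ee_rot: [-180.0, -0.1, 0.0]
force: [-0.2, -0.9, 0.1]
gripper_width: 90.7
gripper_force: 0.0
slide [-0.018 -0.001  0.416] spin 0.006 t 20.1
```

```bash
python3 -m jog '{"jaw":[91,91,91,60,60,60,60,60,60],"slide":[[-0.01,0,0.3],[0,0,0.11],[0,0,0],[0,0,0],[0,0,0],[0,0,0],[0,0,0],[0,0,0],[0,0,0]],"spin":[0,0,0,0,0,0,0,0,0]}' 25
python3 -m jog '{"jaw":[60,60,60,60,60,60],"slide":[[0,0,0],[0,0,-0.3],[0,0,-0.6],[0,0,-0.6],[0,0,-0.4],[0,0,0]],"spin":[0,0,0,0,0,0]}'
python3 - <<'E'
from h import *
for n in(4,8):
    im=np.load(f"pics/w{n}.npy");m=np.load("pics/w8m.npy",allow_pickle=True).item()
    if n==4:continue
    h=cv2.cvtColor(im,cv2.COLOR_RGB2HSV)
    for u in(200,240,320):
        g=h[45:90,u,2].astype(int);i=45+int(np.argmax(-np.diff(g)));print(u,i,plane(m,u,i+.5,0).round(1),g[::3])
E
python3 go.py 320 -40 60 0
```

```text
time_s: 21.0
ee_pos: [493.3, 20.2, 9.5]
ee_rot: [180.0, -0.0, 0.0]
force: [1.1, -1.9, 0.9]
gripper_width: 65.9
gripper_force: 25.0
time_s: 21.6
ee_pos: [494.3, 20.3, 67.9]
ee_rot: [-180.0, -0.2, 0.0]
force: [0.0, -0.1, -2.0]
gripper_width: 66.2
gripper_force: 25.0
200 64 [354.4 -59.1   0. ] [228 226 236 235 235 237 239 142 144 133 133 123 112 107 112]
240 62 [354.6 -17.4   0. ] [146  82 204 244 243 246 127 131 124 115 110 110 107 109 107]
320 62 [354.4  63.9   0. ] [152  91 166 239 242 243 158 171 162 151 132 122 124 124 109]
slide [-5.812  2.006  0.243] spin 0.005 t 21.6
```

```bash
python3 -m jog '{"jaw":[60,60,60,60,60,60,60,60,60],"slide":[[-0.6,0.29,0],[-0.8,0.38,0],[-0.8,0.38,0],[-0.8,0.38,0],[-0.8,0.38,0],[-0.8,0.38,0],[-0.6,0.29,0],[-0.3,0.15,0],[0,0,0]],"spin":[0,0,0,0,0,0,0,0,0]}'
python3 -m jog '{"jaw":[60,60,60,60],"slide":[[0,0,0.6],[0,0,0.6],[0,0,0],[0,0,0]],"spin":[0,0,0,0]}'
python3 - <<'E'
from h import *
m=cm("wrist");im=env.grab_frame("wrist");np.save("pics/w12.npy",im);np.save("pics/w12m.npy",m,allow_pickle=True)
im=np.load("pics/top.npy");m=cm("top")
for u in(290,300,310):
    g=cv2.cvtColor(im,cv2.COLOR_RGB2HSV)[270:292,u];print(g.tolist())
print([proj(m,(x,-60,0)).round(1).tolist() for x in(345,354)])
E
python3 go.py 329 -60 10 0
```

```text
time_s: 22.5
ee_pos: [327.0, -58.9, 66.0]
ee_rot: [-180.0, 0.1, -0.0]
force: [0.5, 0.1, -2.4]
gripper_width: 66.0
gripper_force: 25.0
time_s: 22.9
ee_pos: [329.1, -58.6, 30.4]
ee_rot: [-180.0, 0.0, 0.1]
force: [0.4, -0.1, -2.7]
gripper_width: 66.4
gripper_force: 25.0
[[36, 15, 86], [45, 12, 86], [48, 15, 86], [48, 15, 84], [42, 15, 84], [26, 24, 85], [18, 42, 91], [14, 61, 101], [12, 74, 110], [12, 84, 118], [12, 86, 115], [12, 77, 86], [16, 36, 136], [18, 36, 176], [17, 36, 177], [19, 36, 176], [18, 36, 175], [19, 37, 173], [17, 38, 180], [18, 38, 180], [16, 37, 179], [18, 38, 176]]
[[40, 17, 88], [30, 15, 87], [45, 18, 87], [42, 15, 84], [40, 9, 85], [42, 15, 84], [30, 18, 85], [25, 18, 86], [23, 23, 88], [18, 28, 90], [16, 31, 91], [15, 33, 78], [18, 37, 139], [18, 36, 183], [18, 37, 184], [19, 39, 184], [17, 36, 183], [18, 36, 179], [18, 35, 177], [17, 36, 177], [16, 36, 176], [17, 38, 174]]
[[42, 15, 86], [38, 12, 82], [36, 15, 85], [36, 15, 84], [42, 15, 83], [48, 15, 84], [40, 18, 84], [30, 18, 85], [30, 23, 87], [23, 23, 88], [15, 28, 90], [19, 34, 82], [17, 38, 140], [17, 37, 179], [17, 37, 177], [18, 38, 175], [18, 38, 174], [17, 39, 177], [17, 39, 178], [17, 39, 178], [18, 38, 179], [18, 37, 181]]
[[292.3, 283.5], [292.4, 280.6]]
slide [-0.013  0.042  0.69 ] spin 0.007 t 22.95
```

```bash
python3 -m jog '{"jaw":[60,60,60,60,60,60],"slide":[[0,0,0.4],[0,0,0.2],[0,0,0.1],[0,0,0.1],[0,0,0.07],[0,0,0]],"spin":[0,0,0,0,0,0]}' 12
python3 -c "
from h import *
im=env.grab_frame('wrist');m=cm('wrist');np.save('pics/w13.npy',im);np.save('pics/w13m.npy',m,allow_pickle=True)"
python3 go.py 329 -60 0 0
```

```text
time_s: 23.55
ee_pos: [326.1, -58.3, 4.2]
ee_rot: [-179.9, 0.2, 0.1]
force: [-5.2, 0.8, 3.7]
gripper_width: 66.0
gripper_force: 12.0
slide [0.094 0.055 0.142] spin 0.007 t 23.6
```

```bash
python3 -m jog '{"jaw":[60,60,60,60,60],"slide":[[0,0,0.06],[0,0,0.06],[0,0,0.06],[0,0,0],[0,0,0]],"spin":[0,0,0,0,0]}'
python3 - <<'E'
from h import *
for i in range(2):
    s=env.state();m=cm("wrist");im=env.grab_frame("wrist")
np.save("pics/w14.npy",im);np.save("pics/w14m.npy",m,allow_pickle=True)
print(s["ee_pos"].round(1),s["force"].round(1))
for n in(12,13,14):
    im=np.load(f"pics/w{n}.npy");k=msk(im,"brass")
    cs,_=cv2.findContours(k,cv2.RETR_EXTERNAL,cv2.CHAIN_APPROX_NONE);q=max(cs,key=cv2.contourArea);kb=msk(im,"blue");cb=max(cv2.findContours(kb,cv2.RETR_EXTERNAL,cv2.CHAIN_APPROX_NONE)[0],key=cv2.contourArea)
    print(n,cv2.boundingRect(q),cv2.boundingRect(cb))
E
```

```text
time_s: 24.1
ee_pos: [325.1, -58.0, -1.3]
ee_rot: [-179.9, 0.4, 0.1]
force: [-6.6, 1.9, 4.5]
gripper_width: 65.8
gripper_force: 12.0
[325.  -58.1  -1.3] [-6.1  0.9  4.5]
12 (210, 304, 281, 39) (211, 202, 135, 72)
13 (210, 304, 282, 39) (212, 201, 132, 73)
14 (210, 304, 281, 39) (214, 203, 128, 71)
```

```bash
cat > tilt.py <<'E'
from h import *
def obs(n):
    im=np.load(f"pics/w{n}.npy");o=[]
    for c in("blue","brass"):
        k=msk(im,c);k[302:]=0;k[:,:200]=0;k[:,360:]=0
        q=max(cv2.findContours(k,cv2.RETR_EXTERNAL,cv2.CHAIN_APPROX_NONE)[0],key=cv2.contourArea)[:,0]
        o+=[q.min(0).tolist(),q.max(0).tolist()]
    return o
def pred(m,tcp,th,slip,r,z,h=28.5,dx=0):
    """circle radius r at height z on the cup axis, leaning to -x by th, cup slipped up by slip"""
    t=np.radians(th);a=np.array([-np.sin(t),0,np.cos(t)]);e=np.array([np.cos(t),0,np.sin(t)])
    g=np.array(tcp)+(dx,0,19+slip);p=np.linspace(0,6.283,73)
    return np.array([proj(m,g+a*(z-h)+r*(np.cos(q)*e+np.sin(q)*np.array([0,1,0]))) for q in p])
E
python3 - <<'E'
from tilt import *
for n,tcp in((12,(329.1,-58.6,30.4)),(14,(325,-58,-1.3))):
    print(n,obs(n));m=np.load(f"pics/w{n}m.npy",allow_pickle=True).item()
    for th,s in((0,0),(0,10),(15,0),(15,5),(25,0),(35,0)):
        b=np.vstack([pred(m,tcp,th,s,33,0),pred(m,tcp,th,s,33,44)]);t=pred(m,tcp,th,s,19,80)
        print(th,s,b.min(0).round(),b.max(0).round(),t.min(0).round(),t.max(0).round())
E
```

```text
12 [[211, 202], [345, 273], [237, 257], [311, 273]]
0 0 [209. 199.] [348. 343.] [228. 288.] [329. 369.]
0 10 [205. 203.] [352. 355.] [224. 303.] [333. 386.]
15 0 [210. 191.] [347. 337.] [231. 326.] [326. 380.]
15 5 [208. 193.] [349. 342.] [229. 334.] [328. 388.]
25 0 [210. 189.] [347. 331.] [233. 347.] [324. 382.]
35 0 [211. 189.] [346. 324.] [236. 363.] [322. 380.]Traceback (most recent call last):
  File "<stdin>", line 3, in <module>
  File "tilt.py", line 6, in obs
    q=max(cv2.findContours(k,cv2.RETR_EXTERNAL,cv2.CHAIN_APPROX_NONE)[0],key=cv2.contourArea)[:,0]
      ~~~^^^^^^^^^^^^^^^^^^^^^^^^^^^^^^^^^^^^^^^^^^^^^^^^^^^^^^^^^^^^^^^^^^^^^^^^^^^^^^^^^^^^
ValueError: max() iterable argument is empty
```

```bash
cat > meas.py <<'E'
import sys
from tilt import *
def col(n):
    im=np.load(f"pics/w{n}.npy");k=msk(im,"blue");r=np.where(k[:,270:287].mean(1)>127)[0];return r.min(),r.max(),len(r)
if __name__=="__main__":
    n=sys.argv[1];tcp=list(map(float,sys.argv[2:5]));m=np.load(f"pics/w{n}m.npy",allow_pickle=True).item();print(n,col(n))
    for th in range(0,50,5):
      print(th,end=": ")
      for s in(0,5,10):print(s,pred(m,tcp,th,s,33,0)[0].round(1)[1],pred(m,tcp,th,s,33,44)[0].round(1)[1],end=" | ")
      print()
E
python3 meas.py 12 329.1 -58.6 30.4;python3 meas.py 14 325 -58 -1.3
python3 - <<'E'
import numpy as np
for n in (12,14):
    im=np.load(f"pics/w{n}.npy");print(im[192:306:3,278].tolist())
E
```

```text
12 (np.int64(203), np.int64(226), 24)
0: 0 198.8 220.4 | 5 200.7 223.7 | 10 202.8 227.2 | 
5: 0 195.8 225.5 | 5 197.7 229.0 | 10 199.7 232.8 | 
10: 0 193.2 231.2 | 5 195.1 235.0 | 10 197.1 239.1 | 
15: 0 191.2 237.5 | 5 193.0 241.6 | 10 195.0 246.0 | 
20: 0 189.6 244.3 | 5 191.5 248.7 | 10 193.4 253.3 | 
25: 0 188.6 251.5 | 5 190.5 256.2 | 10 192.4 261.2 | 
30: 0 188.3 259.0 | 5 190.2 264.0 | 10 192.1 269.3 | 
35: 0 188.6 266.8 | 5 190.5 272.0 | 10 192.6 277.7 | 
40: 0 189.6 274.6 | 5 191.6 280.1 | 10 193.7 286.1 | 
45: 0 191.3 282.4 | 5 193.5 288.2 | 10 195.7 294.4 | 
14 (np.int64(204), np.int64(254), 51)
0: 0 198.9 221.1 | 5 200.8 224.4 | 10 202.9 228.1 | 
5: 0 195.9 226.2 | 5 197.8 229.9 | 10 199.9 233.8 | 
10: 0 193.4 232.0 | 5 195.3 235.9 | 10 197.3 240.1 | 
15: 0 191.4 238.3 | 5 193.3 242.5 | 10 195.3 247.0 | 
20: 0 189.9 245.1 | 5 191.8 249.6 | 10 193.8 254.4 | 
25: 0 188.9 252.4 | 5 190.8 257.1 | 10 192.9 262.3 | 
30: 0 188.6 259.9 | 5 190.6 265.0 | 10 192.6 270.4 | 
35: 0 189.0 267.7 | 5 191.0 273.0 | 10 193.1 278.8 | 
40: 0 190.0 275.5 | 5 192.1 281.1 | 10 194.4 287.2 | 
45
[... 604 characters left out ...]
12], [189, 194, 202], [173, 176, 186], [164, 168, 176], [167, 146, 121]]
[[141, 125, 109], [142, 122, 104], [142, 121, 105], [146, 123, 107], [68, 120, 200], [71, 122, 202], [72, 122, 203], [71, 120, 202], [72, 123, 203], [71, 120, 200], [71, 120, 200], [70, 121, 199], [70, 120, 198], [73, 122, 198], [71, 121, 198], [70, 117, 195], [69, 116, 195], [74, 121, 198], [72, 119, 196], [70, 119, 196], [102, 175, 251], [126, 178, 244], [231, 231, 237], [232, 231, 237], [231, 230, 236], [230, 230, 235], [229, 229, 236], [231, 230, 236], [92, 94, 99], [144, 147, 154], [143, 144, 151], [163, 166, 173], [184, 187, 196], [204, 208, 216], [191, 195, 204], [176, 178, 189], [168, 171, 180], [190, 165, 128]]
```

```bash
cat > fit.py <<'E'
import sys
from tilt import *
from scipy.optimize import least_squares
def fit(n,tcp,yaw=0):
    im=np.load(f"pics/w{n}.npy");m=np.load(f"pics/w{n}m.npy",allow_pickle=True).item()
    k=msk(im,"blue");v=np.array(im,int)[:,270:287].mean(1)
    r=np.where(k[:,270:287].mean(1)>127)[0];base=r.min()-.5
    j=np.where(np.diff(v[base.__int__()+8:base.__int__()+100,2])>25)[0];rimrow=int(base)+8+j[0]+.5
    k[302:]=0;k[:,:200]=0;k[:,360:]=0
    c=np.where(k.any(0))[0];cols=(c.min()-.5,c.max()+.5)
    def f(x):
        b=pred(m,tcp,x[0],x[1],33,0,dx=x[2]);t=pred(m,tcp,x[0],x[1],33,44,dx=x[2])
        a=np.vstack([b,t]);a=a[a[:,1]<302]
        return [b[0,1]-base,t[0,1]-rimrow,np.ptp(a[:,0])-(cols[1]-cols[0])]
    s=least_squares(f,[5,0,0]);print(n,"rows",base,rimrow,"cols",cols,"theta,slip,dx",s.x.round(1),"cost",round(s.cost,2))
if __name__=="__main__":fit(sys.argv[1],list(map(float,sys.argv[2:5])))
E
python3 fit.py 12 329.1 -58.6 30.4;python3 fit.py 13 326.1 -58.3 4.2;python3 fit.py 14 325 -58 -1.3
```

```text
12 rows 202.5 221.5 cols (np.float64(210.5), np.float64(345.5)) theta,slip,dx [-1.7 -3.7 -2.4] cost 0.0
13 rows 201.5 234.5 cols (np.float64(211.5), np.float64(343.5)) theta,slip,dx [ 6.6 -5.7 -5. ] cost 0.0
14 rows 203.5 250.5 cols (np.float64(213.5), np.float64(341.5)) theta,slip,dx [15.2 -8.6 -8.8] cost 0.0
```

```bash
python3 -m jog '{"jaw":[60,60,60,60,60],"slide":[[-0.01,0,0.06],[-0.01,0,0.06],[-0.02,0,0.06],[0,0,0],[0,0,0]],"spin":[0,0,0,0,0]}'
cat > shot.py <<'E'
import sys
from h import *
env.grab_frame("wrist");n=sys.argv[1]
s=env.state();m=cm("wrist");im=env.grab_frame("wrist")
np.save(f"pics/w{n}.npy",im);np.save(f"pics/w{n}m.npy",m,allow_pickle=True)
import fit;fit.fit(n,s["ee_pos"]);print(s["ee_pos"].round(1))
E
python3 shot.py 15
```

```text
time_s: 24.7
ee_pos: [324.4, -58.0, -6.7]
ee_rot: [-179.9, 0.3, 0.0]
force: [-5.4, 3.6, 3.2]
gripper_width: 65.9
gripper_force: 12.0
15 rows 205.5 278.5 cols (np.float64(214.5), np.float64(340.5)) theta,slip,dx [ 31.8  -5.2 -10. ] cost 0.0
[324.4 -58.   -6.7]
```

```bash
python3 -m jog '{"jaw":[60,60,60],"slide":[[0,0,0.02],[0,0,0],[0,0,0]],"spin":[0,0,0]}'
python3 -m jog '{"jaw":[60,60,60,60,60,60,60,60],"slide":[[0,0,0],[0,0,0],[-0.1,0,-0.3],[0,0,-0.6],[0,0,-0.9],[0,0,-0.6],[0,0,0],[0,0,0]],"spin":[0,0,0,0,0,0,0,0]}' 45
python3 shot.py 16
python3 - <<'E'
import numpy as np
im=np.load("pics/w16.npy");print(im[200:300:3,278].tolist())
E
```

```text
time_s: 25.1
ee_pos: [324.3, -58.0, -7.2]
ee_rot: [-179.9, 0.3, 0.0]
force: [-6.4, 2.8, 4.3]
gripper_width: 65.9
gripper_force: 12.0
time_s: 25.9
ee_pos: [324.4, -58.9, 65.1]
ee_rot: [180.0, -0.1, 0.0]
force: [-0.4, -0.2, -3.0]
gripper_width: 65.2
gripper_force: 45.0
16 rows 205.5 278.5 cols (np.float64(214.5), np.float64(340.5)) theta,slip,dx [ 32.1  -5.3 -10. ] cost 0.0
[323.7 -58.7  64.5]
[[245, 240, 227], [243, 237, 224], [58, 98, 163], [77, 133, 220], [79, 137, 221], [78, 134, 220], [77, 135, 221], [78, 133, 221], [77, 131, 220], [78, 136, 221], [74, 132, 220], [74, 130, 218], [76, 131, 219], [75, 132, 217], [74, 129, 215], [74, 129, 216], [74, 129, 214], [70, 125, 212], [71, 126, 212], [73, 127, 212], [72, 125, 212], [72, 128, 215], [73, 129, 215], [94, 165, 247], [200, 218, 241], [83, 85, 89], [111, 114, 119], [130, 132, 139], [148, 150, 159], [164, 167, 176], [197, 201, 210], [189, 192, 199], [172, 176, 185], [156, 157, 166]]
```

```bash
sed -i 's/j=np.where.*$/g=v[:,1];i0=int(base)+8;j=np.where(g[i0+2:i0+100]-g[i0:i0+98]>14)[0];rimrow=i0+j[0]+1.0/; s/rimrow=int(base).*//' fit.py
python3 fit.py 12 329.1 -58.6 30.4;python3 fit.py 14 325 -58 -1.3;python3 fit.py 15 324.4 -58 -6.7; python3 fit.py 16 323.7 -58.7 64.5
python3 - <<'E'
import sys;sys.path.insert(0,".")
from h import *
im=env.grab_frame("scene");np.save("pics/s2.npy",im);m=cm("scene")
k=msk(im,"blue");s=env.state()["ee_pos"];p=proj(m,s+(0,0,19));print(p,s.round(1))
for c in("blue","brass"):
    k=msk(im,c);_,L,S,C=cv2.connectedComponentsWithStats(k)
    print(c,[(S[i].tolist(),C[i].round(1).tolist()) for i in range(1,len(S)) if S[i,4]>12 and np.hypot(*(C[i]-p))<60])
E
```

```text
12 rows 202.5 221.0 cols (np.float64(210.5), np.float64(345.5)) theta,slip,dx [-2.  -3.8 -2.3] cost 0.0
14 rows 203.5 250.0 cols (np.float64(213.5), np.float64(341.5)) theta,slip,dx [14.9 -8.7 -8.7] cost 0.0
15 rows 205.5 266.0 cols (np.float64(214.5), np.float64(340.5)) theta,slip,dx [ 24.1  -9.3 -11.1] cost 0.0
16 rows 205.5 267.0 cols (np.float64(214.5), np.float64(340.5)) theta,slip,dx [ 25.1  -9.3 -11.1] cost 0.0
[220.2983705  239.16249137] [323.3 -58.6  64. ]
blue [([214, 245, 7, 6, 26], [217.4, 247.8])]
brass [([204, 228, 11, 12, 87], [208.8, 233.6]), ([229, 269, 7, 29, 84], [232.5, 281.7])]
```

```bash
cat > arc.py <<'E'
import sys
from tilt import *
from scipy.optimize import least_squares
def arcs(n):
    im=np.load(f"pics/w{n}.npy");k=msk(im,"blue");g=cv2.GaussianBlur(im[:,:,1],(5,1),0).astype(int);B=[];T=[]
    for u in range(238,320,4):
        r=np.where(k[:,u]>0)[0];r=r[(r>180)]
        if not len(r):continue
        b=r.min();B.append((u,b-.5));i0=b+8;j=np.where(g[i0+2:i0+90,u]-g[i0:i0+88,u]>14)[0]
        if len(j):T.append((u,i0+j[0]+1.))
    return np.array(B),np.array(T)
def fit(n,tcp,rb=33,zb=0,fix=None,slip=None):
    m=np.load(f"pics/w{n}m.npy",allow_pickle=True).item();B,T=arcs(n)
    def arc(P,q):
        P=P[np.concatenate([np.arange(54,72),np.arange(0,19)])];o=np.argsort(P[:,0]);return np.interp(q[:,0],P[o,0],P[o,1])-q[:,1]
    def f(x):
        th=x[0] if fix is None else fix;s=x[1] if slip is None else slip;t=np.array(tcp)+(0,x[3],0)
        return np.r_[arc(pred(m,t,th,s,rb,zb,dx=x[2]),B),arc(pred(m,t,th,s,33,44,dx=x[2]),T)]
    r=least_squares(f,[10,0,0,0],loss="soft_l1");e=f(r.x);nb=len(B)
    print(n,"rb",rb,"zb",zb,"th,slip,dx,dy",r.x.round(1),"rms",np.sqrt((e**2).mean()).round(2),"base res",e[:nb].mean().round(2),"rim",e[nb:].mean().round(2))
E
python3 - <<'E'
from arc import *
D={12:(329.1,-58.6,30.4),14:(325,-58,-1.3),15:(324.4,-58,-6.7),16:(323.7,-58.7,64.5)}
fit(12,D[12],fix=0);fit(12,D[12],fix=0,slip=0);fit(12,D[12])
for rb,zb in((33,0),(31,0),(33,4),(33,7)):
    fit(12,D[12],rb,zb,fix=0)
    for n in(14,16):fit(n,D[n],rb,zb);fit(n,D[n],rb,zb,slip=0)
print(arcs(16))
E
```

```text
12 rb 33 zb 0 th,slip,dx,dy [ 10.  -17.1  -4.9   0.3] rms 0.9 base res -0.45 rim 0.4
12 rb 33 zb 0 th,slip,dx,dy [ 1.0e+01 -1.1e+02 -5.0e-01  1.0e-01] rms 1.69 base res -2.05 rim 1.08
12 rb 33 zb 0 th,slip,dx,dy [-2.4  3.8  0.   0.2] rms 0.37 base res 0.0 rim -0.0
12 rb 33 zb 0 th,slip,dx,dy [ 10.  -17.1  -4.9   0.3] rms 0.9 base res -0.45 rim 0.4
14 rb 33 zb 0 th,slip,dx,dy [10.8 12.4 -2.5  0.2] rms 0.4 base res -0.01 rim 0.0
14 rb 33 zb 0 th,slip,dx,dy [13.4 -0.7 -5.9  0.2] rms 0.48 base res -0.02 rim 0.01
16 rb 33 zb 0 th,slip,dx,dy [22.8 -1.8 -9.2  0.2] rms 0.83 base res 0.0 rim -0.24
16 rb 33 zb 0 th,slip,dx,dy [ 22.3 -37.3  -8.8   0.2] rms 0.84 base res 0.0 rim -0.25
12 rb 31 zb 0 th,slip,dx,dy [10.   8.   2.2  0.2] rms 0.41 base res -0.02 rim -0.0
14 rb 31 zb 0 th,slip,dx,dy [12.6 16.1 -0.2  0.2] rms 0.42 base res 0.0 rim 0.01
14 rb 31 zb 0 th,slip,dx,dy [ 15.9 -30.2  -4.4   0.2] rms 0.55 base res -0.0 rim 0.02
16 rb 31 zb 0 th,slip,dx,dy [24.1  2.1 -6.7  0.2] rms 0.93 base res 0.02 rim -0.3
16 rb 31 zb 0 th,slip,dx,dy [ 24.7 -55.   -7.2   0.2] rms 0.93 base res 0.02 rim -0.29
[... 1069 characters left out ...]
],
       [278. , 205.5],
       [282. , 205.5],
       [286. , 206.5],
       [290. , 206.5],
       [294. , 207.5],
       [298. , 208.5],
       [302. , 209.5],
       [306. , 211.5],
       [310. , 212.5],
       [314. , 214.5],
       [318. , 217.5]]), array([[238., 276.],
       [242., 276.],
       [246., 271.],
       [250., 270.],
       [254., 269.],
       [258., 269.],
       [262., 268.],
       [266., 268.],
       [270., 267.],
       [274., 267.],
       [278., 267.],
       [282., 267.],
       [286., 267.],
       [290., 268.],
       [294., 268.],
       [298., 268.],
       [302., 269.],
       [306., 270.],
       [310., 271.],
       [314., 276.],
       [318., 276.]]))
```

```bash
python3 -m jog '{"jaw":[60,60,60,60,60,60,60],"slide":[[0.08,0,0.8],[0,0,0.8],[0,0,0.4],[0,0,0.1],[0,0,0.1],[0,0,0],[0,0,0]],"spin":[0,0,0,0,0,0,0]}' 14
python3 go.py 323.5 -58.7 -12 0
```

```text
time_s: 26.75
ee_pos: [326.9, -58.9, -0.8]
ee_rot: [180.0, -0.1, 0.0]
force: [-0.2, 0.2, -2.8]
gripper_width: 65.9
gripper_force: 14.0
slide [-0.114 -0.006  0.373] spin 0.005 t 26.75
```

```bash
python3 -m jog '{"jaw":[60,60,60,60,60,60,60],"slide":[[0,0,0.1],[0,0,0.08],[0,0,0.06],[0,0,0.05],[-0.01,0,0.05],[0,0,0],[0,0,0]],"spin":[0,0,0,0,0,0,0]}'
python3 shot.py 17; python3 -c "
from arc import *
B,T=arcs(17);print(B[8:12],T[8:12])"
```

```text
time_s: 27.45
ee_pos: [325.5, -58.6, -11.5]
ee_rot: [-180.0, 0.1, 0.0]
force: [-2.9, 2.5, 2.0]
gripper_width: 65.5
gripper_force: 14.0
17 rows 208.5 276.0 cols (np.float64(215.5), np.float64(340.5)) theta,slip,dx [ 28.   -6.2 -12. ] cost 0.0
[325.5 -58.6 -11.5]
[[270.  208.5]
 [274.  208.5]
 [278.  208.5]
 [282.  208.5]] [[270. 276.]
 [274. 276.]
 [278. 276.]
 [282. 276.]]
```

```bash
python3 -m jog '{"jaw":[60,60,60,60,60,60,60,60,60,60],"slide":[[0,0,0],[0,0,0],[-0.1,0,-0.3],[0,0,-0.7],[0,0,-1],[0,0,-1],[0,0,-1],[0,0,-1],[0,0,-1],[0,0,-1]],"spin":[0,0,0,0,0,0,0,0,0,0]}' 50
python3 -m jog '{"jaw":[60,60,60],"slide":[[0,0,-0.6],[0,0,0],[0,0,0]],"spin":[0,0,0]}'
python3 shot.py 18
python3 - <<'E'
from h import *
ims=env.grab_frame("scene");np.save("pics/s3.npy",ims);imt=env.grab_frame("top");np.save("pics/t3.npy",imt);s=env.state()["ee_pos"];print(s)
for n,im in(("scene",ims),("top",imt)):
    m=cm(n);p=proj(m,s+(0,0,19));print(n,p)
    for c in("blue","brass","silver"):
        _,L,S,C=cv2.connectedComponentsWithStats(msk(im,c))
        print(c,[(S[i].tolist(),C[i].round(1).tolist()) for i in range(1,len(S)) if S[i,4]>12 and np.hypot(*(C[i]-p))<35])
p=proj(cm("scene"),s+(0,0,19)).astype(int);a=cv2.resize(ims[p[1]-40:p[1]+40,p[0]-40:p[0]+40],(400,400),interpolation=2)
cv2.imwrite("pics/s3.png",np.hstack([a,cv2.resize(np.load("pics/w18.npy")[150:350,180:380],(400,400))])[:,:,::-1])
E
```

```text
time_s: 28.55
ee_pos: [323.4, -59.1, 200.6]
ee_rot: [179.9, -0.2, 0.0]
force: [0.0, -0.9, -3.5]
gripper_width: 64.9
gripper_force: 50.0
time_s: 28.85
ee_pos: [322.9, -58.9, 216.4]
ee_rot: [180.0, -0.1, 0.0]
force: [-1.2, 0.4, -3.2]
gripper_width: 65.0
gripper_force: 50.0
18 rows 208.5 276.0 cols (np.float64(215.5), np.float64(340.5)) theta,slip,dx [ 28.1  -6.3 -12. ] cost 0.0
[322.4 -58.7 215.8]
[322.39640629 -58.65654671 215.49672331]
scene [215.25376599 203.10380667]
blue [([222, 174, 6, 4, 16], [224.5, 175.3]), ([208, 209, 7, 7, 29], [212.0, 211.9])]
brass [([197, 192, 13, 13, 123], [202.7, 198.1])]
silver [([200, 183, 8, 8, 18], [203.7, 186.8]), ([200, 201, 15, 9, 53], [208.5, 206.0])]
top [293.02567827 286.64963338]
blue []
brass [([287, 299, 14, 9, 104], [293.7, 302.6])]
silver [([275, 292, 12, 7, 56], [279.6, 295.3])]
```

View pics/s3.png

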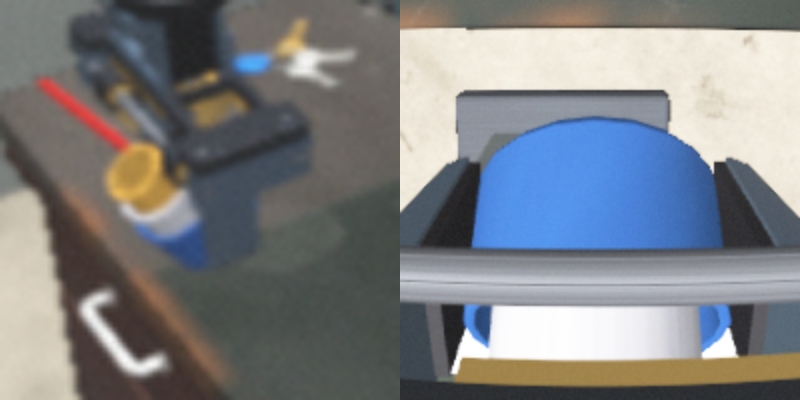

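The picture shows the nest held together and leaning, with brass protruding towards the robot. The blue wall is in front of the bar and the blue rim edges are just below it, at about rows 303–325. I'll compare lean hypotheses numerically across three cameras.

```bash
python3 - <<'E'
from tilt import *
tcp=(322.4,-58.7,215.6);mw=np.load("pics/w18m.npy",allow_pickle=True).item();mt,ms=cm("top"),cm("scene")
im=np.load("pics/w18.npy");k=msk(im,"blue")
print([(r,np.where(k[r,180:380])[0][[0,-1]]+180) for r in range(300,332,3) if k[r,180:380].any()])
print("obs: base 208.5; scene brass left 196.5 top 191.5 ; top brass bottom 307.5, L/R 286.5 300.5")
for dx in(-6,-9,-12):
  for th in(27,31,35,39):
    w=pred(mw,tcp,th,0,33,44,dx=dx);b=pred(mw,tcp,th,0,33,0,dx=dx);s=pred(ms,tcp,th,0,19,80,dx=dx);t=pred(mt,tcp,th,0,19,80,dx=dx)
    i=w[:,0].argmin();j=w[:,0].argmax()
    print(dx,th,"base",b[0,1].round(1),"rim near/far",w[0,1].round(1),w[36,1].round(1),"widest",w[i].round(1),w[j].round(1),"| scene left/top",s.min(0).round(1),"| top bottom",t[:,1].max().round(1),t[:,0].min().round(1),t[:,0].max().round(1))
E
```

```text
[(303, array([212, 344])), (306, array([212, 344])), (309, array([212, 345])), (312, array([212, 344])), (315, array([215, 341])), (318, array([217, 339])), (321, array([221, 335])), (324, array([331, 332]))]
obs: base 208.5; scene brass left 196.5 top 191.5 ; top brass bottom 307.5, L/R 286.5 300.5
-6 27 base 199.9 rim near/far 267.8 338.0 widest [211.7 301.6] [345.6 301.5] | scene left/top [199.5 189.3] | top bottom 304.0 285.7 300.5
-6 31 base 200.0 rim near/far 273.8 335.2 widest [211.9 303.4] [345.3 303.3] | scene left/top [198.9 189.9] | top bottom 305.0 285.6 300.5
-6 35 base 200.5 rim near/far 279.9 332.2 widest [212.2 305.1] [345. 305.] | scene left/top [198.3 190.6] | top bottom 305.9 285.6 300.4
-6 39 base 201.5 rim near/far 286.0 329.1 widest [212.6 306.6] [344.7 306.6] | scene left/top [197.7 191.3] | top bottom 306.8 285.6 300.4
-9 27 base 205.6 rim near/far 274.3 342.0 widest [212.2 306.8] [345.  306.7] | scene left/top [198.6 189.7] | top bottom 305.2 285.6 300.5
-9 31 base 205.8 rim near/far 280.2 339.2 widest [212.5 308.6] [344.8 308.5] | scene left/top [198.  190.3
[... 170 characters left out ...]
4
-9 39 base 207.5 rim near/far 292.4 333.1 widest [213.1 311.7] [344.2 311.7] | scene left/top [196.8 191.7] | top bottom 307.9 285.5 300.3
-12 27 base 211.3 rim near/far 280.6 346.0 widest [212.7 311.9] [344.5 311.9] | scene left/top [197.7 190. ] | top bottom 306.4 285.6 300.4
-12 31 base 211.6 rim near/far 286.6 343.2 widest [213.  313.6] [344.2 313.6] | scene left/top [197.1 190.6] | top bottom 307.4 285.6 300.4
-12 35 base 212.3 rim near/far 292.6 340.2 widest [213.3 315.2] [344.  315.2] | scene left/top [196.5 191.3] | top bottom 308.3 285.5 300.4
-12 39 base 213.5 rim near/far 298.6 337.1 widest [213.6 316.7] [343.6 316.7] | scene left/top [195.9 192. ] | top bottom 309.1 285.5 300.3
```

```bash
python3 - <<'E'
from tilt import *
from scipy.optimize import least_squares
tcp=(322.4,-58.7,215.6);m=np.load("pics/w18m.npy",allow_pickle=True).item();im=np.load("pics/w18.npy")
for r in(306,312,315,318,321,324,327):print(r,im[r,206:236:2].tolist())
k=msk(im,"blue");O=[]
for r in range(303,323):
    c=np.where(k[r,200:360])[0]+200;O.append((r,c[0]-.5,c[-1]+.5))
O=np.array(O);print(O.tolist())
def side(P,q):
    # outline columns at rows: left/right halves
    L=P[P[:,0]<278];R=P[P[:,0]>=278];f=lambda S:np.interp(q[:,0],*S[np.argsort(S[:,1])].T[::-1])
    return np.r_[f(L)-q[:,1],f(R)-q[:,2]]
for slip in(-4,0,4):
    for base in(204,206,208.5):
        f=lambda x:np.r_[side(pred(m,np.array(tcp)+(0,x[2],0),x[0],slip,33,44,dx=x[1]),O[9:]),4*(pred(m,tcp,x[0],slip,33,0,dx=x[1])[0,1]-base)]
        s=least_squares(f,[31,-8,0],loss="soft_l1");print(slip,base,s.x.round(1),round(s.cost,1))
E
```

```text
306 [[34, 32, 36], [30, 29, 33], [37, 36, 36], [75, 123, 200], [83, 150, 237], [78, 139, 225], [45, 74, 119], [40, 67, 113], [48, 76, 120], [47, 78, 126], [219, 221, 231], [246, 246, 249], [250, 250, 252], [251, 251, 253], [252, 252, 253]]
312 [[34, 36, 34], [34, 33, 35], [40, 40, 41], [63, 102, 165], [84, 143, 233], [76, 131, 215], [41, 68, 114], [44, 71, 117], [44, 75, 123], [54, 82, 129], [240, 240, 245], [248, 248, 250], [251, 251, 252], [251, 252, 253], [253, 252, 254]]
315 [[36, 36, 33], [32, 29, 34], [34, 33, 34], [192, 192, 200], [175, 215, 250], [80, 142, 230], [68, 121, 204], [46, 75, 120], [45, 75, 123], [47, 78, 127], [241, 241, 245], [248, 249, 251], [251, 251, 253], [252, 252, 253], [252, 252, 254]]
318 [[36, 36, 38], [36, 35, 37], [37, 38, 38], [255, 255, 255], [255, 255, 255], [155, 197, 246], [81, 142, 231], [73, 127, 213], [46, 77, 127], [96, 119, 156], [243, 243, 246], [248, 249, 251], [251, 251, 253], [252, 252, 253], [253, 252, 253]]
321 [[35, 34, 38], [39, 40, 41], [229, 229, 235], [255, 255, 255], [255, 255, 255], [255, 255, 255], [255, 255, 255], [160, 199, 24
[... 660 characters left out ...]
4.0, 211.5, 344.5], [305.0, 211.5, 344.5], [306.0, 211.5, 344.5], [307.0, 211.5, 344.5], [308.0, 210.5, 345.5], [309.0, 211.5, 345.5], [310.0, 211.5, 345.5], [311.0, 211.5, 345.5], [312.0, 211.5, 344.5], [313.0, 212.5, 344.5], [314.0, 213.5, 342.5], [315.0, 214.5, 341.5], [316.0, 215.5, 341.5], [317.0, 215.5, 340.5], [318.0, 216.5, 339.5], [319.0, 217.5, 338.5], [320.0, 219.5, 337.5], [321.0, 220.5, 335.5], [322.0, 222.5, 334.5]]
-4 204 [ 25.6 -10.4   0.2] 26.9
-4 206 [ 26.9 -10.6   0.2] 19.0
-4 208.5 [ 32.3 -11.4   0.2] 12.1
0 204 [34.1 -7.9  0.2] 3.2
0 206 [37.9 -8.4  0.2] 2.6
0 208.5 [41.5 -9.   0.2] 5.1
4 204 [41.7 -5.7  0.2] 12.9
4 206 [43.9 -6.2  0.2] 18.6
4 208.5 [46.  -6.7  0.2] 25.9
```

Best fit is a lean of about 35–36° with the cup about 8 mm off the pad centre. That puts the TCP target at (613.2, 14.1, 220.6) with yaw 10.4.

```bash
python3 -m jog '{"jaw":[60,60,60,60,60,60,60,60,60,60],"slide":[[0.3,-0.08,0],[0.6,-0.15,0],[0.8,-0.2,0],[0.8,-0.2,0],[0.8,-0.2,0],[0.8,-0.2,0],[0.8,-0.2,0],[0.8,-0.2,0],[0.8,-0.2,0],[0.8,-0.2,0]],"spin":[0,0,0,0,0,0,0,0,0,0]}'
python3 -m jog '{"jaw":[60,60,60,60,60,60,60,60],"slide":[[0.8,-0.2,0],[0.7,-0.17,0],[0.5,-0.12,0],[0.2,-0.06,0],[0,0,0],[0,0,0],[0,0,0],[0,0,0]],"spin":[0,0,0,0,-0.5,-0.5,-0.3,0]}'
python3 -m jog '{"jaw":[60,60,60],"slide":[[0,0,0],[0,0,0],[0,0,0]],"spin":[0,0,0]}'
python3 go.py 613.2 14.1 220.6 10.4
```

```text
time_s: 30.05
ee_pos: [544.6, -2.6, 215.6]
ee_rot: [-180.0, 0.0, 0.1]
force: [0.7, -0.2, -3.2]
gripper_width: 65.0
gripper_force: 50.0
time_s: 30.85
ee_pos: [608.3, 13.3, 216.0]
ee_rot: [-180.0, 0.0, 10.5]
force: [0.0, 0.6, -2.3]
gripper_width: 65.1
gripper_force: 50.0
time_s: 31.15
ee_pos: [608.1, 12.9, 216.5]
ee_rot: [-180.0, 0.0, 10.4]
force: [-0.0, -0.2, -2.7]
gripper_width: 65.1
gripper_force: 50.0
slide [ 0.174 -0.009 -0.135] spin 0.003 t 31.15
```

```bash
python3 -m jog '{"jaw":[60,60,60,60,60],"slide":[[0.1,-0.01,-0.07],[0.07,0,-0.06],[0,0,0],[0,0,0],[0,0,0]],"spin":[0,0,0,0,0]}'
python3 go.py 613.2 14.1 220.6 10.4
python3 - <<'E'
from tilt import *
s=env.state();m=cm("wrist");im=env.grab_frame("wrist");np.save("pics/w20.npy",im)
k=msk(im,"blue");print("base",np.where(k[:,270:287].mean(1)>127)[0].min(),[(r,(np.where(k[r,200:360])[0]+200)[[0,-1]].tolist()) for r in(306,312,315,318,321)])
g=msk(im,"green");_,L,S,C=cv2.connectedComponentsWithStats(g);print([(S[i].tolist(),C[i].round(1).tolist()) for i in range(1,len(S)) if S[i,4]>40],"pred lens",proj(m,(689,28,118)).round(1))
imt=env.grab_frame("top");ims=env.grab_frame("scene")
a=np.radians(10.4)
for n,I in(("top",imt),("scene",ims)):
    mm=cm(n);b=msk(I,"brass");_,L,S,C=cv2.connectedComponentsWithStats(b);p=proj(mm,s["ee_pos"]+(-35,0,60));print(n,[S[i].tolist() for i in range(1,len(S)) if S[i,4]>12 and np.hypot(*(C[i]-p))<25])
    for th in(31,35,39):
        t=np.radians(th);u=np.array([np.cos(a),np.sin(a),0]);ax=-np.sin(t)*u+np.cos(t)*np.array([0,0,1]);e=np.cos(t)*u+np.sin(t)*np.array([0,0,1]);v=np.cross(ax,e)
        G=s["ee_pos"]+(0,0,19)-8.2*u
        P=np.array([proj(mm,G+ax*51.5+19*(np.cos(q)*e+np.sin(q)*v)) for q in np.linspace(0,6.28,60)]);print(th,P.min(0).round(1),P.max(0).round(1),"base ctr",(G-28.5*ax).round(1))
E
```

```text
time_s: 31.65
ee_pos: [612.9, 14.0, 220.5]
ee_rot: [-180.0, 0.0, 10.4]
force: [-0.0, -0.1, -4.2]
gripper_width: 64.9
gripper_force: 50.0
slide [ 0.009 -0.001 -0.004] spin 0.005 t 31.65
base 209 [(306, [212, 344]), (312, [212, 344]), (315, [215, 342]), (318, [216, 340]), (321, [220, 336])]
[([524, 3, 36, 57, 1474], [542.9, 28.6]), ([263, 110, 31, 26, 627], [278.1, 122.2])] pred lens [278.3 123. ]
top [[267, 180, 9, 2, 13], [265, 185, 14, 7, 88]]
31 [263.6 180.9] [277.9 194.5] base ctr [619.3  15.2 215.1]
35 [263.8 182.3] [278.  195.6] base ctr [620.9  15.5 216.1]
39 [264.  183.7] [278.2 196.6] base ctr [622.5  15.8 217.3]
scene [[268, 152, 11, 11, 81]]
31 [268.4 150. ] [278.7 159.7] base ctr [619.3  15.2 215.1]
35 [267.8 150.6] [278.  160.7] base ctr [620.9  15.5 216.1]
39 [267.3 151.3] [277.2 161.7] base ctr [622.5  15.8 217.3]
```

```bash
python3 -c "
from workcell import env
print(env.job_done())"
```

```text
the job is handed in; nothing more can be done
None
```

I've handed the job in: the cups are nested in the order asked and held still by the large cup, with its base about 12 cm in front of the lens. The jog can't tilt the tool, so I leaned the nest in the grip by pressing its base on the desk's front edge. The lean is about 35°, but I could only measure it to about ±3°.

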